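# Sort a fresh delivery into the reagent tote and the carton tray

## Task

Sort the five delivered things near the front of the worktop: in the grey tote, stand the amber bottle in the large bay and each small vial in the small bay lined in the colour of its cap (teal or blue); in the green tray, stand each carton in the bay lined in its own colour (white or orange). Keep the bottle and vials upright all the time, let everything stand flat on its bay's floor, and leave the timer and the black clip where they lie.

Things in the scene. Friction and masses are not known exactly. Their poses are not given: they have to be found in the camera images.
- amber_bottle: Brown reagent bottle with black cap, 48 mm across, 90 mm tall (straight body to about 80 mm, cap 35 mm across), about 0.12 kg. Origin at the centre of its underside, z up. Stands near the worktop's front edge, left or right of the trays; like things at the back are not meant. Neighbours' centres are at least 90 mm away.
- white_carton: White folding carton, 60 mm (its x) by 66 mm (its y), 88 mm tall, about 0.12 kg. Origin at the centre of its underside, z up. At the start its x axis lies within 0.2 rad of world y. Stands near the worktop's front edge, left or right of the trays; like things at the back are not meant. Neighbours' centres are at least 90 mm away.
- orange_carton: Orange folding carton, 50 mm (its x) by 62 mm (its y), 40 mm tall, about 0.12 kg. Origin at the centre of its underside, z up. At the start its x axis lies within 0.2 rad of world y. Stands near the worktop's front edge, left or right of the trays; like things at the back are not meant. Neighbours' centres are at least 90 mm away.
- teal_vial: Small clear vial with teal (green-blue) cap, 53 mm tall, body 23 mm and cap (top 9 mm) 25 mm across, about 0.02 kg. Origin at the centre of its underside, z up. Stands near the worktop's front edge, left or right of the trays; like things at the back are not meant. Neighbours' centres are at least 90 mm away.
- blue_vial: Small clear vial with dark blue cap, 53 mm tall, body 23 mm and cap (top 9 mm) 25 mm across, about 0.02 kg. Origin at the centre of its underside, z up. Stands near the worktop's front edge, left or right of the trays; like things at the back are not meant. Neighbours' centres are at least 90 mm away.
- bottle_tote: Grey divided tote, fixed, 82 (x) by 184 mm (y), rim at 22 mm, floor top at 4 mm, walls 6 mm. Origin: centre of its underside; yaw within 0.2 rad of world. Three bays along its y, 70 mm long in x, centred at x = 0: small teal-lined bay 44 mm wide centred at y = -64 mm, small blue-lined bay 44 mm wide at y = -14 mm, large unlined bay 72 mm wide at y = +50 mm (robot's left).
- carton_tray: Green divided tray, fixed, in front of or behind the tote; 94 (x) by 192 mm (y), rim at 22 mm, floor top at 4 mm, walls 6 mm. Origin: centre of its underside; yaw within 0.2 rad of world. Two bays along its y, 82 mm long in x, centred at x = 0: orange-lined bay 84 mm wide centred at y = -48 mm, white-lined bay 90 mm wide at y = +45 mm (robot's left).
- bench_timer: White digital timer lying on the worktop, loose, 58 x 62 x 18 mm, with red, black and blue buttons. Bystander, to be left alone. Origin at the centre of its underside, z up. Behind it the blue centrifuge (nearest corner x 0.50, y -0.30) is 0.29 m high; the cream photometer (x over 0.48, y over 0.08) 0.15 m.
- clip: Black steel bulldog clip lying near the worktop's front edge, loose, 53 x 50 x 14 mm. Bystander, to be left alone. Origin at the centre of its underside, z up.
Mind the look-alikes: they are no part of the job. What is shaped like the teal_vial but purple is not meant.

How it is judged:
By the outcome, as a careful person would: the job done as asked, in the order asked, and still so for the second after the job is handed in, with the robot touching nothing.
It also fails if it takes over 136 s, if anything falls off the work surface, if the arm or the gripper's body presses on something with over 40 N, if the wrist force passes 120 N, or if a joint passes its speed limit or range.

## Robot

A 6-joint arm with a two-finger parallel gripper is mounted at the origin on a cart in front of the work surface, level with it; the furniture and walls round the work are solid. World frame = base frame: x ahead of the robot, y to its left, z up, the work surface at z = 0. Lengths are in m, angles in rad, forces in N, time in s.
With the tool pointing down it reaches from about 0.275 to 0.725 m from the base axis. Payload 15.9 kg.
Tool frame: the origin (TCP) lies on the mounting face of the last link; the fingertips stand 173 mm ahead of it and the grasp point (between the pads) lies 155 mm ahead of it (ctrl.tips_ahead is the z of the fingertips in the tool frame, in m); z points along the fingers, y is the line along which they close (so a half turn about z gives the same grasp; the last joint's range is limited). The gripper opens to 85 mm and grips with 20 to 120 N. Pads are 22 mm wide; open, the fingers measure 114 mm over their backs; the gripper's body (76 mm by 85 mm) begins 54 mm behind the grasp point. The pads swing forward as they close: fully open they stand 13 mm farther back than shut.
Start: joints at [1.205, 0.213, -0.034, 1.323, 0, 1.571], TCP at [0.179, 0.467, 0.405] pointing down, gripper open.
Joint ranges: [-2.98, 2.98], [-0.74, 1.72], [-1.14, 1.35], [-2.1, 2.04], [-1.57, 1.44], [-3.14, 3.14]. Speed limits (rad/s): [1.89, 1.89, 2.39, 2.57, 3.14, 3.14].

## Interface

Orientations are given as a unit quaternion [x, y, z, w].
In Python, from cell import status, viewer, job_done, ctrl gives the robot as it stands.
- The arm moves only by the tool drive_tool, never from a script. Its argument "targets" is a list of rows, each a list of 2 entries, a list of its own where there are three numbers: the shift along the world's x, y, z in mm, then the turn about the world's z in rad. A call has 1 to 12 rows; each row is the pose to reach, as a shift and turn from the pose commanded when the call began; what a row does not reach only later rows make up. A row lasts 1/10 s, in which the tool goes at most 50 mm and 8.59 degrees, less where a joint would pass 70% of its speed; a pose out of reach is approached as far as the arm can. A call with a gripper value outside its range is refused whole. "gripper" is the opening, from 0 (shut) to 1 (fully open), set as the call begins (left out, the last holds). The fingers move at their own pace and stop on an object; the grip force is fixed at half the most. Time passes only in rows, so rows that repeat a pose let the fingers close. It gives the time, the measured TCP pose, the force, the opening and the grip force at its end, in the units of the state.
- status.sense(): the state, without advancing time (a new reading comes with each control period).
- viewer.capture(name): name is "side" or "top" or "wrist"; returns a dict with "img" (420x560x3 uint8, red, green, blue), "K" (3x3 intrinsics, pixels), "dist" ([k1, k2, p1, p2, k3] as OpenCV has them; the pictures are not rectified), "eye" and "attitude" of the camera in the world; the wrist camera has in their place "T_tool_cam" (4x4, takes a point from camera to tool coordinates, whose origin is the TCP and whose axes are the flange's). Camera axes: x right, y up, looking along -z (the intrinsics and any distortion apply to the point x, -y, -z); pixel columns grow to the right and rows downward; lengths in m; the calibration is good to about 2 mm. A picture is of the moment at which its call begins: read the wrist's pose just before it. There is no depth.
- job_done(): hands the job in; it is judged then, once.
The state is a dict: "time_s": time; "qpos": joint angles; "qd": joint speeds; "joint_efforts": joint torques, N m; "eef_pos": TCP position; "orientation": TCP orientation; "wrist_force": force on the tool from outside, world axes, zero at the start; "ft_torque": the same for the moment, N m; "finger_gap": finger opening in m; "grip_force": force on a finger pad.
Only numpy, scipy, OpenCV 4.12 (cv2) and the standard library are available. Lean on these libraries where they do the work, as an engineer would, in place of code of your own. Each camera call takes 0.05 s, during which the arm holds its last target. There are 200 camera calls.

## Working session

There is one attempt and no reset: what is moved stays moved. The work goes in short steps, Python scripts to look and compute and a tool call to move; the robot and the scene stay as the last step left them, time stands still between calls to the robot, and variables do not carry over. Pictures are saved under pics/ and viewed, at most 14 in all, crops included, and the job is handed in when it is done.

Besides the shell and the picture viewer there is one more tool, called after "Call:" as name([rows], argument=value, ...), one row to a line, values as JSON. drive_tool: Moves the arm, as the interface text tells. Its arguments: {"type":"object","properties":{"targets":{"type":"array","items":{"type":"array"}},"gripper":{"type":"number"}},"required":["targets"]}

```bash
ls; mkdir -p pics; python3 - <<'E'
from cell import status, viewer, ctrl
import cv2, json, numpy as np
print(status.sense(), ctrl.tips_ahead)
for n in ("top","side"):
    c=viewer.capture(n); cv2.imwrite(f"pics/{n}0.png",c["img"][:,:,::-1])
    print(n,{k:np.asarray(v).tolist() for k,v in c.items() if k!="img"})
    np.savez(f"{n}.npz",**c)
E
```

```text
pics
{'time_s': 0.0, 'qpos': array([ 1.20500845e+00,  2.13377999e-01, -3.50421010e-02,  1.32347025e+00,
        4.94928904e-05,  1.57080745e+00]), 'qd': array([ 1.20493048e-03, -2.89033930e-04,  1.13702814e-05,  7.74310600e-04,
        3.41302351e-05,  6.39984838e-04]), 'joint_efforts': array([ 2.07199031e-03, -6.86160421e+01,  4.87120414e+01,  1.71787752e-02,
        2.20922630e-04, -8.50665970e-05]), 'eef_pos': array([0.17878941, 0.46680199, 0.40421187]), 'orientation': array([ 1.81881456e-01,  9.83320312e-01, -5.33387912e-04, -1.23818980e-04]), 'wrist_force': array([ 0.21354766, -0.48585194,  0.05428817]), 'ft_torque': array([-0.0065124 , -0.01419722, -0.03398475]), 'grip_force': 0.0, 'finger_gap': 0.08553482320612935} 0.1734
top {'K': [[518.931054317232, 0.0, 277.1436122697811], [0.0, 518.931054317232, 211.80289433511703], [0.0, 0.0, 1.0]], 'dist': [0.006327096461482314, 0.0, 0.0, 0.0, 0.0], 'eye': [0.3815632385838121, -0.017581737074309267, 1.4786094993601009], 'attitude': [0.03641540476256569, -0.03020421069028113, -0.6982909796964994, 0.7142487883273297]}
side {'K': [[403.7336173792999, 0.0, 283.01255792841283], [0.0, 403.7336173792999, 210.64227705373602], [0.0, 0.0, 1.0]], 'dist': [-0.04724323159740909, 0.0, 0.0, 0.0, 0.0], 'eye': [0.19834077696367683, -0.8561464852339168, 0.41352496374653835], 'attitude': [0.553535733221754, -0.09205396847258614, -0.15404228211932186, 0.8132620944410077]}
```

View pics/top0.png

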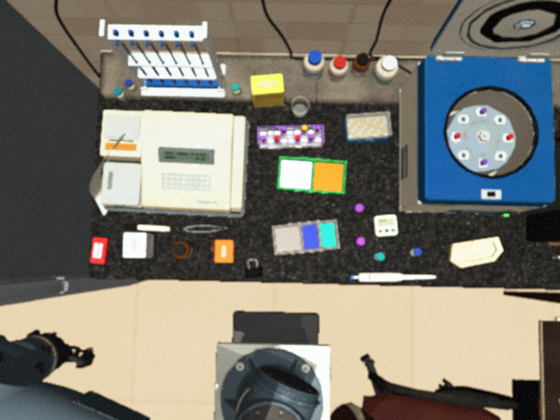

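View pics/side0.png

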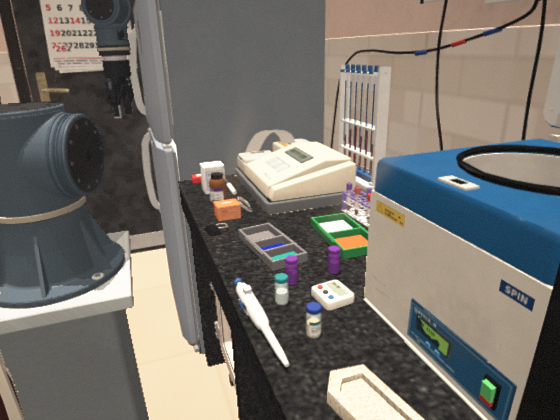

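Top picture: white carton (138,245), amber bottle (181,250), orange carton (224,251), clip (253,267), tote (306,237), tray (312,176), purple vials (360,208)/(360,241), teal-capped vial (380,257), blue-capped vial (416,252), timer (386,226). Candidates for bottle: (181,250) at the front versus (362,62) at the back, so the front one is meant. The same goes for the vials: the front ones count, not those at the back left (118,91)/(128,84)/(236,89), and not the purple ones. I'll confirm this in an enlarged crop and compute the positions.

```bash
cat > h.py <<'E'
import numpy as np, cv2
from scipy.spatial.transform import Rotation as R
def ray(K,D,px):
    n=cv2.undistortPoints(np.array(px,float).reshape(-1,1,2),np.array(K),np.array(D)).reshape(-1,2)
    return np.c_[n[:,0],-n[:,1],-np.ones(len(n))]
def pose(c,s=None):
    if "eye" in c: return R.from_quat(c["attitude"]).as_matrix(),np.array(c["eye"])
    T=np.array(c["T_tool_cam"]);Rt=R.from_quat(s["orientation"]).as_matrix()
    return Rt@T[:3,:3], s["eef_pos"]+Rt@T[:3,3]
def toplane(c,px,z,s=None):
    Rm,t=pose(c,s); d=ray(c["K"],c["dist"],px)@Rm.T
    return t+d*((np.atleast_1d(z)-t[2])/d[:,2])[:,None]
def proj(c,P,s=None):
    Rm,t=pose(c,s); p=(np.atleast_2d(P)-t)@Rm; p=p*[1,-1,-1]
    return cv2.projectPoints(p,np.zeros(3),np.zeros(3),np.array(c["K"]),np.array(c["dist"]))[0].reshape(-1,2)
E
python3 - <<'E'
from h import *
c=np.load("top.npz")
names="white bottle orange clip tote tray p1 p2 teal blue timer red pip_l pip_r".split()
px=[(138,245),(181,250),(224,251),(253,267),(306,237),(312,176),(360,208),(360,241),(380,257),(416,252),(386,226),(99,250),(352,277),(435,277)]
z=[.088,.09,.04,.014,.022,.022,.053,.053,.053,.053,.018,.04,.01,.01]
for n,p in zip(names,toplane(c,px,z)): print(n,p.round(3))
im=c["img"][:,:,::-1]
a=cv2.resize(im[225:285,80:280],None,fx=4,fy=4,interpolation=cv2.INTER_CUBIC)
b=cv2.resize(im[155:285,260:440],None,fx=4,fy=4,interpolation=cv2.INTER_CUBIC)[:360+160]
s=np.load("side.npz")["img"][:,:,::-1]
cv2.imwrite("pics/cropA.png",np.vstack([a,cv2.resize(s[160:250,185:385],None,fx=4,fy=4)]))
cv2.imwrite("pics/cropB.png",b)
E
```

```text
white [0.415 0.367 0.088]
bottle [0.404 0.251 0.09 ]
orange [0.405 0.141 0.04 ]
clip [0.363 0.061 0.014]
tote [ 0.45  -0.086  0.022]
tray [ 0.623 -0.1    0.022]
p1 [ 0.532 -0.232  0.053]
p2 [ 0.441 -0.232  0.053]
teal [ 0.398 -0.287  0.053]
blue [ 0.414 -0.385  0.053]
timer [ 0.486 -0.31   0.018]
red [0.4   0.488 0.04 ]
pip_l [ 0.341 -0.217  0.01 ]
pip_r [ 0.347 -0.449  0.01 ]
```

View pics/cropA.png

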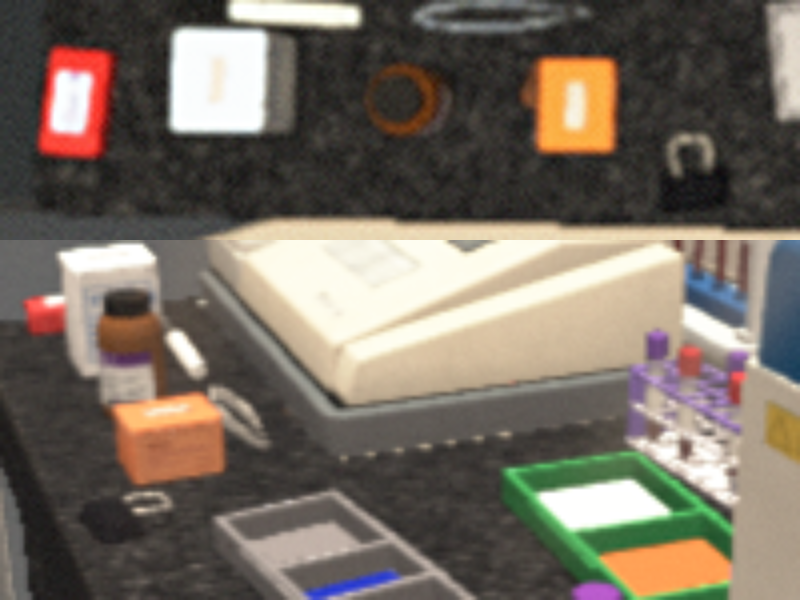

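View pics/cropB.png

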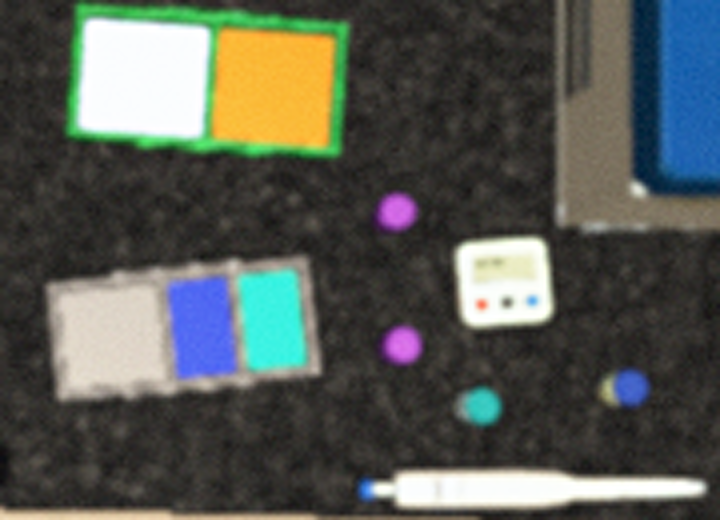

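The crops confirm it: amber bottle with black cap at top pixel (181,250), teal cap (380.7,256.5), blue cap (417.7,252), both vials separate from the purple ones, cartons at the front left, linings teal, blue and grey from right to left. Next I refine the geometry.

```bash
python3 - <<'E'
from h import *
from scipy.optimize import least_squares
c=np.load("top.npz")
def rect(px,off,z,w,l,n):
    P=toplane(c,np.array(px)/4+np.array(off)-.375,z)[:,:2]  # order: far-left, far-right, near-right, near-left
    L=np.array([[w/2,l/2],[w/2,-l/2],[-w/2,-l/2],[-w/2,l/2]])
    f=lambda q:((np.array([[np.cos(q[2]),-np.sin(q[2])],[np.sin(q[2]),np.cos(q[2])]])@L.T).T+q[:2]-P).ravel()
    r=least_squares(f,[*P.mean(0),0]);print(n,r.x.round(4),np.abs(r.fun).max().round(4));return r.x
t=rect([(47,284),(307,257),(321,372),(60,400)],(260,155),.022,.082,.184,"tote")
g=rect([(77,6),(349,22),(340,156),(67,136)],(260,155),.022,.094,.192,"tray")
rect([(172,28),(267,28),(266,133),(170,133)],(80,225),.088,.066,.060,"white")
rect([(537,58),(617,58),(617,152),(537,152)],(80,225),.040,.062,.050,"orange")
def bay(q,y): return (q[:2]+y*np.array([-np.sin(q[2]),np.cos(q[2])])).round(4)
print("teal",bay(t,-.064),"blue",bay(t,-.014),"large",bay(t,.05),"orangebay",bay(g,-.048),"whitebay",bay(g,.045))
for n,p,z in (("teal",(483,406),.053),("blue",(631,388),.053)): print(n,toplane(c,[np.array(p)/4+[259.6,154.6]],z).round(4))
print("bottle",toplane(c,[np.array((401,98))/4+[79.6,224.6]],.08).round(4))
E
```

```text
tote [ 0.4509 -0.0845  0.1288] 0.0005
tray [ 0.6273 -0.0987 -0.0469] 0.0012
white [0.4158 0.3768 0.0292] 0.0024
orange [0.4056 0.1415 0.0286] 0.0029
teal [ 0.4591 -0.148 ] blue [ 0.4527 -0.0984] large [ 0.4445 -0.0349] orangebay [ 0.6251 -0.1466] whitebay [ 0.6295 -0.0537]
teal [[ 0.4009 -0.2882  0.053 ]]
blue [[ 0.4155 -0.3891  0.053 ]]
bottle [[0.407  0.2558 0.08  ]]
```

Call:
drive_tool([
  [[30,-30,0],-0.15],
  [[60,-60,0],-0.3],
  [[90,-90,-5],-0.45],
  [[120,-120,-10],-0.6],
  [[150,-150,-20],-0.75],
  [[180,-180,-30],-0.9],
  [[210,-205,-40],-1.05],
  [[225,-216,-45],-1.2],
  [[225,-216,-45],-1.2],
  [[225,-216,-45],-1.2],
  [[225,-216,-45],-1.2],
], gripper=0.95)

```text
time_s: 1.2
eef_pos: [0.4034, 0.2514, 0.3599]
orientation: [0.704, 0.71, 0.0, -0.0]
wrist_force: [0.1, -0.6, -0.6]
finger_gap: 0.0811
grip_force: 0.0
```

```bash
cat > w.py <<'E'
import sys
from h import *
from cell import status, viewer
def shot(name):
    s=status.sense(); c=viewer.capture("wrist"); cv2.imwrite(f"pics/{name}.png",c["img"][:,:,::-1]); return s,c
E
python3 - <<'E'
from w import *
s,c=shot("w1"); print(np.array(c["T_tool_cam"]).round(3),np.array(c["K"]).round(0))
print(proj(c,[(.407,.256,.08),(.407,.256,0),(.4056,.1415,.04),(.4158,.3768,.088)],s).round(0))
E
```

```text
[[-0.002  0.957  0.29   0.074]
 [ 1.     0.001  0.001  0.001]
 [ 0.     0.29  -0.957  0.031]
 [ 0.     0.     0.     1.   ]] [[324.   0. 277.]
 [  0. 324. 201.]
 [  0.   0.   1.]]
[[281. 194.]
 [280. 173.]
 [278. 292.]
 [296.  22.]]
```

View pics/w1.png

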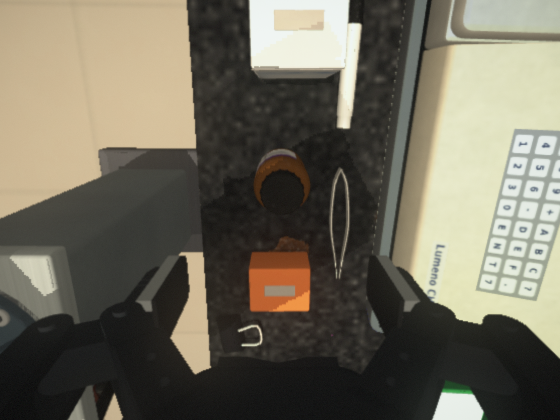

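The wrist picture shows the bottle cap at (282,193), the orange top face spanning (250..309, 253..310), the clip loop at (250,337), and the white carton at the top edge.

```bash
python3 - <<'E'
from h import *
from cell import status,viewer
s=status.sense(); c=viewer.capture("wrist")
print("bottle",toplane(c,[(282,193)],.09,s).round(4))
P=toplane(c,[(250,253),(309,252),(309.5,310.5),(250,310.5)],.04,s)[:,:2]; print("orange",P.round(4).tolist(),P.mean(0).round(4))
P=toplane(c,[(252,69),(346,68)],.088,s)[:,:2]; print("white near edge",P.round(4).tolist(), P.mean(0))
E
```

```text
bottle [[0.4074 0.2598 0.09  ]]
orange [[0.3775, 0.1848], [0.4352, 0.1863], [0.438, 0.1198], [0.3763, 0.1194]] [0.4068 0.1526]
white near edge [[0.3858, 0.3479], [0.4506, 0.3489]] [0.41822396 0.34839257]
```

Call:
drive_tool([
  [[4,7,-40],0],
  [[4,7,-80],0],
  [[4,7,-115],0],
  [[4,7,-140],0],
  [[4,7,-147],0],
  [[4,7,-147],0],
  [[4,7,-147],0],
])

```text
time_s: 2.0
eef_pos: [0.4082, 0.2584, 0.214]
orientation: [0.705, 0.709, 0.001, 0.0]
wrist_force: [0.2, 0.1, 0.4]
finger_gap: 0.081
grip_force: 0.0
```

Call:
drive_tool([
  [[0,0,0],0],
  [[0,0,0],0],
  [[0,0,0],0],
  [[0,0,0],0],
  [[0,0,0],0],
  [[0,0,0],0],
  [[0,0,0],0],
  [[0,0,0],0],
], gripper=0.0)

```text
time_s: 2.8
eef_pos: [0.4081, 0.2581, 0.2137]
orientation: [0.705, 0.709, 0.001, 0.0]
wrist_force: [-2.8, -1.2, 11.3]
finger_gap: 0.0467
grip_force: 59.6
```

Call:
drive_tool([
  [[0,0,20],0],
  [[0,0,50],0],
  [[0,0,80],0],
  [[3,-20,100],0],
  [[8,-55,100],0],
  [[13,-100,100],0],
  [[18,-145,100],0],
  [[23,-190,100],0],
  [[30,-235,100],0],
  [[34,-270,100],0],
  [[36,-293,100],0],
  [[36,-293,100],0],
])

```text
time_s: 4.0
eef_pos: [0.4439, -0.0375, 0.313]
orientation: [0.707, 0.708, -0.0, 0.0]
wrist_force: [0.4, 0.6, -0.8]
finger_gap: 0.0472
grip_force: 61.8
```

Call:
drive_tool([
  [[0,0,-20],0],
  [[0,0,-40],0],
  [[0,0,-50],0],
  [[0,0,-50],0],
  [[0,0,-50],0],
  [[0,0,-50],0],
])

```text
time_s: 4.6
eef_pos: [0.4442, -0.035, 0.2636]
orientation: [0.705, 0.709, 0.0, 0.0]
wrist_force: [-0.3, -0.7, -2.0]
finger_gap: 0.0473
grip_force: 61.9
```

```bash
python3 - <<'E'
from w import *
s,c=shot("w2"); print(s["eef_pos"],s["finger_gap"])
t=[.4509,-.0845,.1288]
def T(x,y,z):
    return (t[0]+x*np.cos(t[2])-y*np.sin(t[2]),t[1]+x*np.sin(t[2])+y*np.cos(t[2]),z)
print(proj(c,[T(.041,.092,.022),T(-.041,.092,.022),T(.035,.014,.022),T(-.035,.014,.022)],s).round(0).tolist())
E
```

```text
[ 0.44422357 -0.0349593   0.2635925 ] 0.047315057499471125
[[331.0, 147.0], [206.0, 163.0], [331.0, 257.0], [235.0, 268.0]]
```

View pics/w2.png

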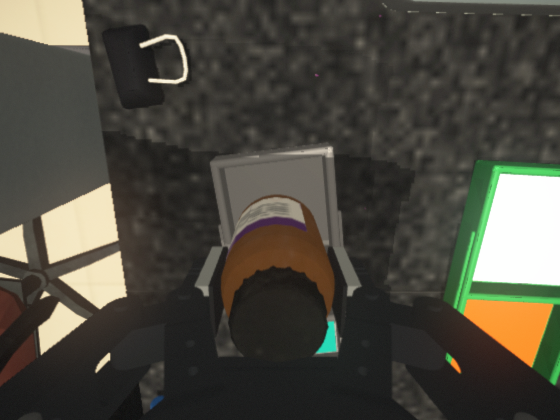

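The picture shows the bottle over the large bay, tote corners at (212,156) and (330,148), bottle base edge near (268,197).

```bash
python3 - <<'E'
from w import *
s=status.sense(); c=viewer.capture("wrist")
print(toplane(c,[(212,156),(330,148),(220,262),(340,250)],.022,s).round(4).tolist())
im=c["img"][:,:,::-1][130:380,170:370]; cv2.imwrite("pics/w2c.png",cv2.resize(im,None,fx=2.4,fy=2.4,interpolation=cv2.INTER_CUBIC))
t=[.4509,-.0845,.1288]
def T(x,y,z): return (t[0]+x*np.cos(t[2])-y*np.sin(t[2]),t[1]+x*np.sin(t[2])+y*np.cos(t[2]),z)
for q in ([T(x,.086,.004) for x in(.035,-.035)],[(.444,-.035+.024,.05)]): print(proj(c,q,s).round(1).tolist())
E
```

```text
[[0.4024, 0.0059, 0.022], [0.479, 0.0114, 0.022], [0.404, -0.0706, 0.022], [0.4898, -0.0609, 0.022]]
[[319.3, 153.2], [221.5, 165.5]]
[[275.7, 192.7]]
```

View pics/w2c.png

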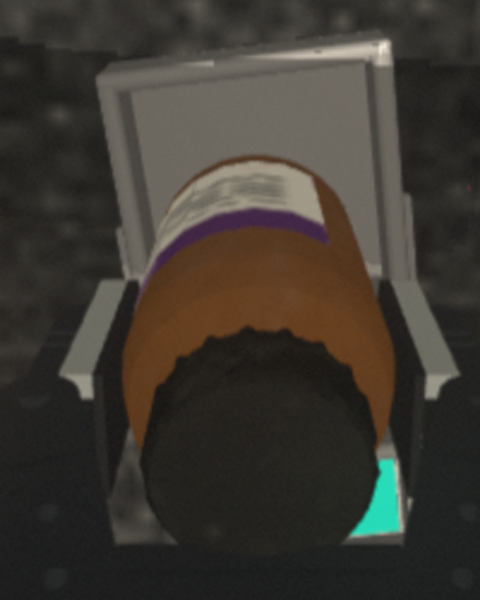

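Corners match the prediction within 2 mm and the bottle is centred over the bay, so I lower it.

Call:
drive_tool([
  [[1,0,-15],0],
  [[1,0,-28],0],
  [[1,0,-36],0],
  [[1,0,-41],0],
  [[1,0,-44],0],
  [[1,0,-45],0],
  [[1,0,-45],0],
  [[1,0,-45],0],
])

```text
time_s: 5.5
eef_pos: [0.445, -0.0351, 0.218]
orientation: [0.705, 0.709, 0.0, 0.0]
wrist_force: [0.5, 0.0, -1.4]
finger_gap: 0.047
grip_force: 62.0
```

Call:
drive_tool([
  [[0,0,-1],0],
  [[0,0,-1],0],
  [[0,0,-1],0],
])

```text
time_s: 5.8
eef_pos: [0.445, -0.0351, 0.2177]
orientation: [0.705, 0.709, 0.0, 0.0]
wrist_force: [-7.2, 0.9, 18.3]
finger_gap: 0.0465
grip_force: 63.8
```

Call:
drive_tool([
  [[0,0,0],0],
  [[0,0,0],0],
  [[0,0,0],0],
  [[0,0,0],0],
  [[0,0,0],0],
], gripper=0.8)

```text
time_s: 6.3
eef_pos: [0.4448, -0.0351, 0.2167]
orientation: [0.705, 0.709, -0.0, -0.0]
wrist_force: [-0.8, 0.2, -0.4]
finger_gap: 0.0682
grip_force: 0.0
```

Call:
drive_tool([
  [[0,0,20],0],
  [[0,0,60],0],
  [[0,0,100],0],
  [[-5,-20,130],0],
  [[-12,-60,140],0],
  [[-20,-100,140],0],
  [[-28,-145,140],0],
  [[-36,-190,140],0],
  [[-42,-230,140],0],
  [[-44,-253,130],0],
  [[-44,-253,130],0],
  [[-44,-253,130],0],
])

```text
time_s: 7.5
eef_pos: [0.4006, -0.2882, 0.3464]
orientation: [0.706, 0.708, -0.0, -0.0]
wrist_force: [-0.1, 0.4, -0.3]
finger_gap: 0.0681
grip_force: 0.0
```

```bash
python3 - <<'E'
from w import *
s,c=shot("w3"); print(s["eef_pos"],s["finger_gap"])
print(proj(c,[(.401,-.288,.053),(.4155,-.389,.053)],s).round(0).tolist())
E
```

```text
[ 0.40060865 -0.28823377  0.34640399] 0.06814209411846789
[[277.0, 195.0], [293.0, 299.0]]
```

View pics/w3.png

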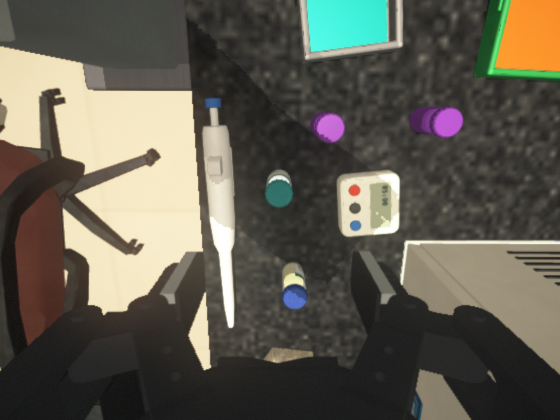

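Teal cap at (279,195) and blue cap at (294,298), both on the predicted pixels, with the timer at (370,204) clear.

Call:
drive_tool([
  [[1,0,-40],0],
  [[1,0,-80],0],
  [[1,0,-115],0],
  [[1,0,-135],0],
  [[1,0,-145],0],
  [[1,0,-145],0],
  [[1,0,-145],0],
], gripper=0.5)

```text
time_s: 8.25
eef_pos: [0.4024, -0.288, 0.2028]
orientation: [0.705, 0.709, 0.0, 0.001]
wrist_force: [0.4, -0.6, -0.7]
finger_gap: 0.0429
grip_force: 0.0
```

Call:
drive_tool([
  [[0,0,0],0],
  [[0,0,0],0],
  [[0,0,0],0],
  [[0,0,0],0],
  [[0,0,0],0],
  [[0,0,0],0],
  [[0,0,0],0],
], gripper=0.0)

```text
time_s: 8.95
eef_pos: [0.4022, -0.2884, 0.203]
orientation: [0.705, 0.709, 0.0, 0.001]
wrist_force: [-1.2, 1.4, 9.2]
finger_gap: 0.0221
grip_force: 58.2
```

Call:
drive_tool([
  [[0,0,10],0],
  [[0,0,30],0],
  [[0,0,60],0],
  [[0,0,90],0],
  [[0,0,90],0],
])

```text
time_s: 9.45
eef_pos: [0.4028, -0.2888, 0.2963]
orientation: [0.705, 0.709, 0.001, 0.003]
wrist_force: [1.5, 0.3, -0.8]
finger_gap: 0.0222
grip_force: 58.7
```

Call:
drive_tool([
  [[10,20,0],0],
  [[20,50,0],0],
  [[32,80,0],0],
  [[44,110,0],0],
  [[52,130,0],0],
  [[56,140,-20],0],
  [[56,140,-40],0],
  [[56,140,-40],0],
  [[56,140,-40],0],
])

```text
time_s: 10.35
eef_pos: [0.4577, -0.1482, 0.2522]
orientation: [0.705, 0.709, -0.0, -0.0]
wrist_force: [-0.1, 0.6, -0.1]
finger_gap: 0.0226
grip_force: 58.7
```

```bash
python3 - <<'E'
from w import *
s,c=shot("w4"); print(s["eef_pos"],s["finger_gap"])
t=[.4509,-.0845,.1288]
def T(x,y,z): return (t[0]+x*np.cos(t[2])-y*np.sin(t[2]),t[1]+x*np.sin(t[2])+y*np.cos(t[2]),z)
print(proj(c,[T(x,y,.022) for y in(-.042,-.086) for x in(.035,-.035)],s).round(0).tolist())
im=c["img"][:,:,::-1][60:400,120:440]; cv2.imwrite("pics/w4c.png",cv2.resize(im,None,fx=1.75,fy=1.75,interpolation=cv2.INTER_CUBIC))
E
```

```text
[ 0.4577367  -0.14817657  0.25224924] 0.02260357752873387
[[329.0, 182.0], [220.0, 195.0], [335.0, 245.0], [232.0, 257.0]]
```

View pics/w4c.png

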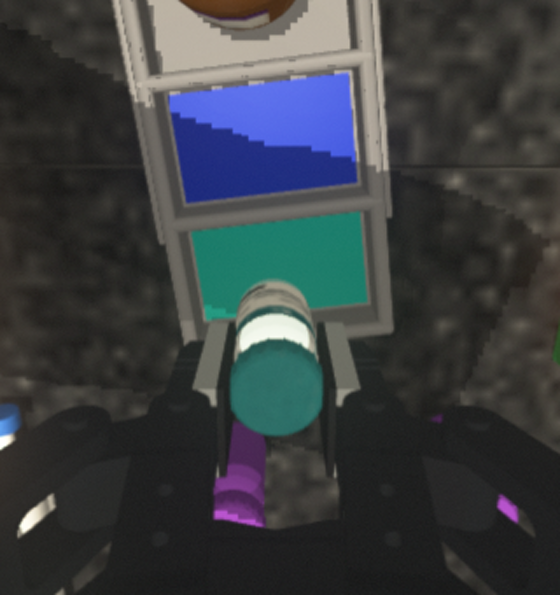

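Teal lining corners in the full image: (228,194), (328,181), (331,233), (237,243); vial base edge near (277,220).

```bash
python3 - <<'E'
from w import *
s=status.sense(); c=viewer.capture("wrist")
f=lambda p:np.array(p)/1.75+[120,60]-.2
P=toplane(c,f([(190,235),(365,212),(370,303),(205,320)]),.004,s); print(P[:,:2].round(4).tolist(),P.mean(0))
P=toplane(c,f([(167,93),(350,71),(357,185),(185,204)]),.004,s); print(P[:,:2].round(4).tolist(),P.mean(0))
print("tray orange/vial base edge pred px", (proj(c,[(.4577,-.1482+.0115,.0495),(.4577,-.1482,.1025)],s)-[120,60])*1.75)
E
```

```text
[[0.4245, -0.1352], [0.4938, -0.1256], [0.4978, -0.1642], [0.4293, -0.172]] [ 0.46136533 -0.14927741  0.004     ]
[[0.4183, -0.0807], [0.4857, -0.0727], [0.4902, -0.1149], [0.4231, -0.1226]] [ 0.45433686 -0.09771165  0.004     ]
tray orange/vial base edge pred px [[272.25551937 277.4336546 ]
 [271.06217145 398.71469627]]
```

Call:
drive_tool([
  [[3,-1,-15],0],
  [[3,-1,-28],0],
  [[3,-1,-36],0],
  [[3,-1,-41],0],
  [[3,-1,-44],0],
  [[3,-1,-45],0],
  [[3,-1,-46],0],
  [[3,-1,-46],0],
])

```text
time_s: 11.25
eef_pos: [0.4609, -0.1492, 0.2069]
orientation: [0.705, 0.709, 0.0, 0.001]
wrist_force: [-6.4, 1.2, 18.2]
finger_gap: 0.0225
grip_force: 61.2
```

Call:
drive_tool([
  [[0,0,0],0],
  [[0,0,0],0],
  [[0,0,0],0],
  [[0,0,0],0],
  [[0,0,0],0],
], gripper=0.5)

```text
time_s: 11.75
eef_pos: [0.4609, -0.1491, 0.2057]
orientation: [0.705, 0.709, 0.0, -0.0]
wrist_force: [-0.1, 0.6, -1.2]
finger_gap: 0.0428
grip_force: 0.0
```

Call:
drive_tool([
  [[0,0,15],0],
  [[0,0,50],0],
  [[0,0,90],0],
  [[-6,-20,110],0],
  [[-14,-60,110],0],
  [[-22,-105,110],0],
  [[-30,-150,110],0],
  [[-38,-190,110],0],
  [[-44,-225,110],0],
  [[-45,-240,110],0],
  [[-45,-240,110],0],
  [[-45,-240,110],0],
])

```text
time_s: 12.95
eef_pos: [0.416, -0.3885, 0.3155]
orientation: [0.705, 0.709, 0.0, -0.0]
wrist_force: [-0.4, -0.6, 0.0]
finger_gap: 0.043
grip_force: 0.0
```

```bash
python3 - <<'E'
from w import *
s,c=shot("w5"); print(s["eef_pos"],s["finger_gap"])
im=cv2.cvtColor(c["img"],cv2.COLOR_RGB2HSV); m=cv2.inRange(im,(108,120,60),(125,255,255)); m[330:]=0
n,l,st,ce=cv2.connectedComponentsWithStats(m)
print([(st[i].tolist(),ce[i].round(1).tolist(),toplane(c,[ce[i]],.05,s)[0].round(4).tolist()) for i in range(1,n) if st[i,4]>80], proj(c,[(.4155,-.389,.053)],s))
E
```

```text
[ 0.41599495 -0.38846438  0.31546723] 0.04295852627183646
[([263, 190, 32, 30, 716], [278.5, 204.9], [0.4173, -0.3882, 0.05])] [[276.04638277 207.12745295]]
```

Call:
drive_tool([
  [[1,0,-30],0],
  [[1,0,-65],0],
  [[1,0,-90],0],
  [[1,0,-105],0],
  [[1,0,-112],0],
  [[1,0,-112],0],
  [[1,0,-112],0],
])

```text
time_s: 13.7
eef_pos: [0.4173, -0.3888, 0.2047]
orientation: [0.705, 0.709, 0.0, 0.001]
wrist_force: [0.0, 0.0, 0.9]
finger_gap: 0.0429
grip_force: 0.0
```

Call:
drive_tool([
  [[0,0,0],0],
  [[0,0,0],0],
  [[0,0,0],0],
  [[0,0,0],0],
  [[0,0,0],0],
  [[0,0,0],0],
  [[0,0,0],0],
], gripper=0.0)

```text
time_s: 14.4
eef_pos: [0.4171, -0.3894, 0.2049]
orientation: [0.705, 0.709, 0.0, 0.001]
wrist_force: [-0.9, 1.3, 5.8]
finger_gap: 0.0221
grip_force: 58.3
```

Call:
drive_tool([
  [[0,0,10],0],
  [[0,0,35],0],
  [[0,0,70],0],
  [[0,0,100],0],
  [[4,20,110],0],
  [[10,55,110],0],
  [[16,95,110],0],
  [[20,140,110],0],
  [[24,180,110],0],
  [[29,220,110],0],
  [[34,255,110],0],
  [[38,291,110],0],
])

```text
time_s: 15.6
eef_pos: [0.4548, -0.0966, 0.3148]
orientation: [0.705, 0.709, 0.0, 0.001]
wrist_force: [0.8, 0.0, -0.2]
finger_gap: 0.0222
grip_force: 58.7
```

Call:
drive_tool([
  [[0,-1,-25],0],
  [[0,-1,-55],0],
  [[0,-1,-78],0],
  [[0,-1,-92],0],
  [[0,-1,-99],0],
  [[0,-1,-103],0],
  [[0,-1,-105],0],
  [[0,-1,-105],0],
  [[0,-1,-106],0],
])

```text
time_s: 16.5
eef_pos: [0.4552, -0.0992, 0.2087]
orientation: [0.705, 0.709, 0.0, 0.001]
wrist_force: [-7.7, 0.3, 29.7]
finger_gap: 0.0221
grip_force: 61.7
```

Call:
drive_tool([
  [[0,0,0],0],
  [[0,0,0],0],
  [[0,0,0],0],
  [[0,0,0],0],
  [[0,0,0],0],
  [[0,0,20],0],
  [[0,0,60],0],
  [[0,0,100],0],
  [[0,0,130],0],
  [[0,0,150],0],
  [[0,0,150],0],
], gripper=0.5)

```text
time_s: 17.6
eef_pos: [0.4555, -0.0992, 0.3603]
orientation: [0.705, 0.709, 0.001, 0.002]
wrist_force: [-0.1, -0.1, -0.2]
finger_gap: 0.0428
grip_force: 0.0
```

```bash
python3 - <<'E'
from w import *
s,c=shot("w6"); print(s["eef_pos"],s["finger_gap"])
E
```

```text
[ 0.45549914 -0.09922505  0.36031195] 0.04284020739697649
```

View pics/w6.png

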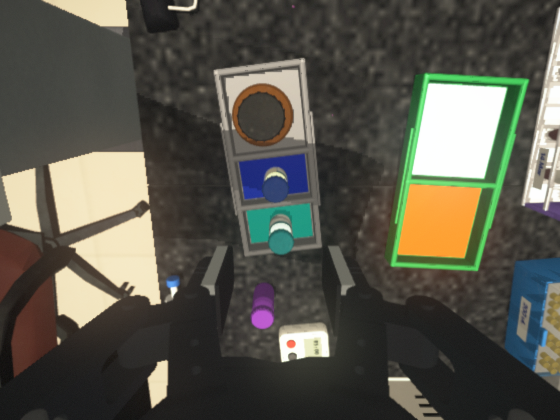

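Call:
drive_tool([
  [[-3,35,0],0.14],
  [[-6,75,0],0.28],
  [[-9,115,0],0.42],
  [[-12,155,0],0.56],
  [[-15,195,0],0.7],
  [[-18,235,0],0.84],
  [[-21,275,0],0.98],
  [[-25,315,0],1.12],
  [[-28,355,0],1.26],
  [[-32,395,0],1.4],
  [[-35,435,0],1.5],
  [[-39,474,0],1.6],
], gripper=1.0)

```text
time_s: 18.85
eef_pos: [0.4152, 0.3765, 0.3563]
orientation: [-0.019, 1.0, -0.001, -0.001]
wrist_force: [1.3, -0.9, 1.0]
finger_gap: 0.0856
grip_force: 0.0
```

Call:
drive_tool([
  [[0,0,0],0],
  [[0,0,0],0],
])

```text
time_s: 19.05
eef_pos: [0.4154, 0.3753, 0.3563]
orientation: [-0.017, 1.0, -0.001, -0.001]
wrist_force: [-0.6, -0.1, 0.7]
finger_gap: 0.0854
grip_force: 0.0
```

```bash
python3 - <<'E'
from w import *
s,c=shot("w7"); print(s["eef_pos"],s["finger_gap"],R.from_quat(s["orientation"]).as_matrix()[:,1])
E
```

```text
[0.41542597 0.37530838 0.35626118] 0.08538236369725719 [-0.03496804  0.99938723 -0.00154635]
```

View pics/w7.png

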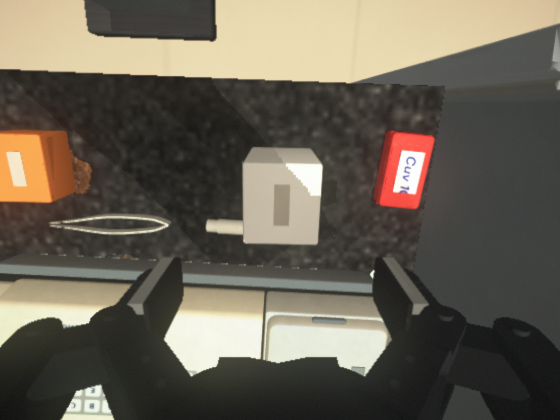

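w6: bottle (262,113), blue vial (276,183) and teal vial (281,233) stand in their proper bays. w7: white carton top face spans cols 244–320, rows ~163–244, between the open fingers.

```bash
python3 - <<'E'
from w import *
s=status.sense(); c=viewer.capture("wrist")
P=toplane(c,[(244,163),(322,163),(319,244),(244,243)],.088,s)[:,:2];print(P.round(4).tolist(),P.mean(0))
print(toplane(c,[(378,206),(380,275)],.04,s).round(3))
g=cv2.cvtColor(c["img"],cv2.COLOR_RGB2GRAY);print(g[150:172,270].tolist())
E
```

```text
[[0.3858, 0.3487], [0.3839, 0.4064], [0.4491, 0.4087], [0.4502, 0.3489]] [0.41722743 0.3781933 ]
[[0.431 0.468 0.04 ]
 [0.502 0.478 0.04 ]]
[137, 138, 140, 140, 138, 139, 140, 140, 142, 142, 144, 148, 165, 183, 191, 191, 191, 191, 191, 191, 192, 191]
```

Call:
drive_tool([
  [[2,3,-35],0],
  [[2,3,-70],0],
  [[2,3,-105],0],
  [[2,3,-130],0],
  [[2,3,-139],0],
  [[2,3,-139],0],
  [[2,3,-139],0],
])

```text
time_s: 19.85
eef_pos: [0.4184, 0.3778, 0.22]
orientation: [-0.017, 1.0, 0.0, 0.001]
wrist_force: [-0.9, 0.9, 0.6]
finger_gap: 0.0855
grip_force: 0.0
```

Call:
drive_tool([
  [[0,0,0],0],
  [[0,0,0],0],
  [[0,0,0],0],
  [[0,0,0],0],
  [[0,0,0],0],
  [[0,0,0],0],
], gripper=0.0)

```text
time_s: 20.45
eef_pos: [0.4182, 0.3782, 0.2201]
orientation: [-0.017, 1.0, 0.001, 0.001]
wrist_force: [-0.0, -2.8, 10.0]
finger_gap: 0.0597
grip_force: 64.0
```

Call:
drive_tool([
  [[0,0,10],0],
  [[0,0,40],0],
  [[0,0,80],0],
  [[0,0,120],0],
  [[0,0,140],0],
  [[0,0,140],0],
])

```text
time_s: 21.05
eef_pos: [0.4183, 0.3784, 0.3627]
orientation: [-0.017, 1.0, 0.002, 0.002]
wrist_force: [0.1, -0.8, -0.3]
finger_gap: 0.0588
grip_force: 64.8
```

Call:
drive_tool([
  [[0,-30,10],-0.02],
  [[0,-70,25],-0.04],
  [[0,-110,30],-0.06],
  [[0,-150,30],-0.08],
  [[0,-195,30],-0.08],
  [[5,-240,30],-0.08],
  [[25,-285,30],-0.08],
  [[50,-325,30],-0.08],
  [[80,-360,30],-0.08],
  [[110,-395,30],-0.08],
  [[145,-415,30],-0.08],
  [[175,-425,20],-0.08],
])

```text
time_s: 22.25
eef_pos: [0.5942, -0.0494, 0.3788]
orientation: [0.024, 1.0, -0.0, 0.0]
wrist_force: [-0.7, 0.3, 0.1]
finger_gap: 0.0593
grip_force: 65.0
```

Call:
drive_tool([
  [[20,-4,-20],0],
  [[36,-6,-50],0],
  [[36,-6,-80],0],
  [[36,-6,-100],0],
  [[36,-6,-100],0],
  [[36,-6,-100],0],
])

```text
time_s: 22.85
eef_pos: [0.6287, -0.053, 0.2789]
orientation: [0.023, 1.0, 0.0, -0.0]
wrist_force: [1.1, -0.1, -0.3]
finger_gap: 0.0596
grip_force: 65.0
```

```bash
python3 - <<'E'
from w import *
s,c=shot("w8"); print(s["eef_pos"],s["finger_gap"],R.from_quat(s["orientation"]).as_matrix()[:,1])
t=[.6273,-.0987,-.0469]
def T(x,y,z): return (t[0]+x*np.cos(t[2])-y*np.sin(t[2]),t[1]+x*np.sin(t[2])+y*np.cos(t[2]),z)
print(proj(c,[T(x,y,.022) for y in(.096,-.096) for x in(.047,-.047)]+[T(-.041,y,.022) for y in(0.09,0,-.006,-.09)],s).round(0).tolist())
E
```

```text
[ 0.62866739 -0.05304756  0.27893517] 0.05955775654130753 [4.57522595e-02 9.98952816e-01 3.71321628e-05]
[[342.0, 266.0], [350.0, 144.0], [94.0, 266.0], [71.0, 143.0], [341.0, 152.0], [211.0, 152.0], [203.0, 152.0], [81.0, 152.0]]
```

View pics/w8.png

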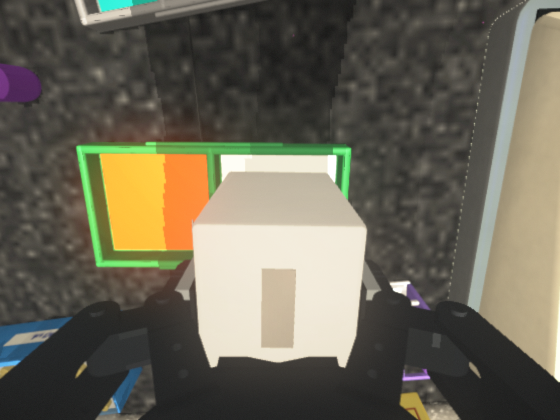

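Carton's lower near edge spans cols ~233–341 at row 172; white lining spans cols 221–337 at row ~157; tray corners are close to the prediction.

```bash
python3 - <<'E'
from w import *
s=status.sense(); c=viewer.capture("wrist")
for n,p,z in (("floor",[(221,155),(337,155)],.004),("rim inner",[(218,153),(343,153)],.022),("orange floor",[(103,154),(209,154),(113,250),(207,250)],.004),("carton bottom",[(233,172),(341,172)],.059),("carton top",[(203,224),(359,224)],.147)): print(n,toplane(c,p,z,s)[:,:2].round(4).tolist())
im=c["img"][:,:,::-1][130:240,190:370]; cv2.imwrite("pics/w8c.png",cv2.resize(im,None,fx=4,fy=4,interpolation=cv2.INTER_CUBIC))
E
```

```text
floor [[0.5921, -0.0937], [0.5962, -0.0061]]
rim inner [[0.5879, -0.0924], [0.5921, -0.0051]]
orange floor [[0.5872, -0.1824], [0.5909, -0.1027], [0.6662, -0.1903], [0.67, -0.113]]
carton bottom [[0.5944, -0.0776], [0.5975, -0.0133]]
carton top [[0.5938, -0.076], [0.5963, -0.0238]]
```

View pics/w8c.png

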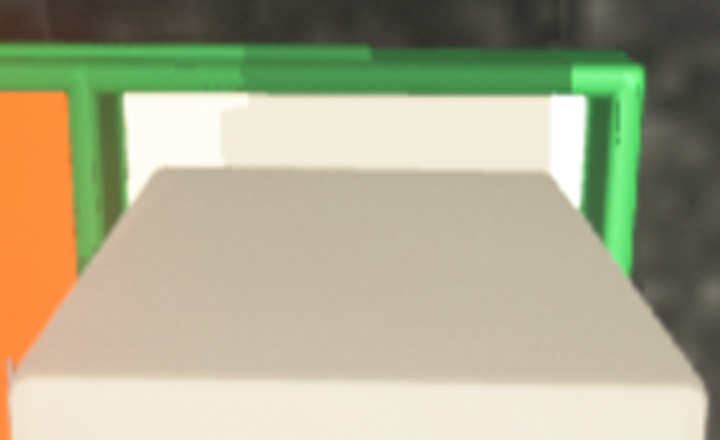

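The carton is centred over the white bay (base cols 228–327, lining 221–336), so I lower it.

Call:
drive_tool([
  [[1,0,-18],0],
  [[1,0,-33],0],
  [[1,0,-43],0],
  [[1,0,-49],0],
  [[1,0,-52],0],
  [[1,0,-54],0],
  [[1,0,-55],0],
  [[1,0,-55],0],
])

```text
time_s: 23.75
eef_pos: [0.63, -0.0531, 0.2242]
orientation: [0.023, 1.0, -0.0, 0.0]
wrist_force: [-0.2, -0.2, -1.2]
finger_gap: 0.0594
grip_force: 65.0
```

Call:
drive_tool([
  [[0,0,-1],0],
  [[0,0,-1.5],0],
  [[0,0,-1.5],0],
])

```text
time_s: 24.05
eef_pos: [0.63, -0.0531, 0.2241]
orientation: [0.023, 1.0, -0.0, 0.001]
wrist_force: [-9.2, -0.4, 21.3]
finger_gap: 0.0593
grip_force: 67.3
```

Call:
drive_tool([
  [[0,0,0],0],
  [[0,0,0],0],
  [[0,0,0],0],
  [[0,0,0],0],
  [[0,0,20],0],
  [[0,0,60],0],
  [[0,0,100],0],
  [[-30,5,130],0.02],
  [[-70,25,130],0.04],
  [[-110,60,130],0.06],
  [[-145,95,130],0.075],
  [[-180,130,130],0.075],
], gripper=1.0)

```text
time_s: 25.25
eef_pos: [0.4497, 0.0761, 0.3522]
orientation: [-0.014, 1.0, 0.0, 0.0]
wrist_force: [1.2, 2.1, 0.2]
finger_gap: 0.0853
grip_force: 0.0
```

Call:
drive_tool([
  [[-30,40,0],0],
  [[-44,67,0],0],
  [[-44,67,-20],0],
  [[-44,67,-20],0],
  [[-44,67,-20],0],
])

```text
time_s: 25.75
eef_pos: [0.4074, 0.1422, 0.3324]
orientation: [-0.015, 1.0, -0.0, -0.0]
wrist_force: [0.9, 0.5, 0.2]
finger_gap: 0.0853
grip_force: 0.0
```

```bash
python3 - <<'E'
from w import *
s,c=shot("w9"); print(s["eef_pos"],s["finger_gap"],R.from_quat(s["orientation"]).as_matrix()[:,1])
print(proj(c,[(.4056+a*.031,.143+b*.025,.04) for a,b in((-1,-1),(-1,1),(1,1),(1,-1))],s).round(0).tolist())
E
```

```text
[0.40737838 0.14217735 0.33238661] 0.08531533489959048 [-2.90475233e-02  9.99577986e-01 -3.02100804e-04]
[[248.0, 154.0], [310.0, 156.0], [306.0, 227.0], [248.0, 226.0]]
```

View pics/w9.png

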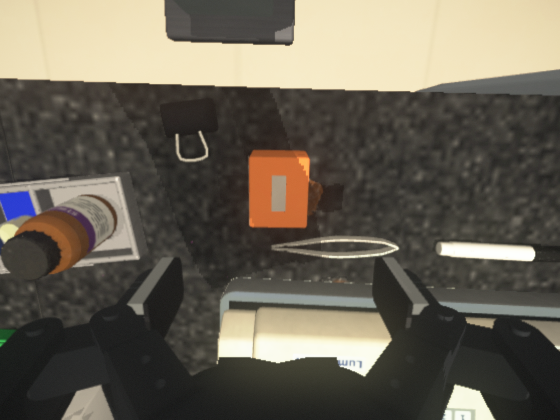

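Orange carton's top face at (249–308, 152–227) as predicted. A brown patch by its +y side at (315,195) needs a height check from the stored views.

```bash
python3 - <<'E'
from w import *
s=status.sense(); c=viewer.capture("wrist")
s1=dict(eef_pos=np.array([.4034,.2514,.3599]),orientation=[.704,.71,0,0])
s7=dict(eef_pos=np.array([.4154,.3753,.3563]),orientation=[-.0175,.99985,-.001,-.001])
for z in (0,.01,.02,.03):
    print(z,"w9 tip",toplane(c,[(323,195)],z,s)[0,:2].round(4),"w1 tip",toplane(c,[(291,236)],z,s1)[0,:2].round(4),"w7 tip",toplane(c,[(91,177)],z,s7)[0,:2].round(4))
for nm,(x0,x1,y) in (("w9",(300,345,(185,195,205))),("w7",(60,100,(165,177,190)))):
    im=cv2.imread(f"pics/{nm}.png")[:,:,::-1]
    for r in y: print(nm,r,im[r,x0:x1:3].tolist())
E
```

```text
0 w9 tip [0.4189 0.1867] w1 tip [0.419  0.1847] w7 tip [0.4211 0.1841]
0.01 w9 tip [0.4161 0.1851] w1 tip [0.4185 0.1889] w7 tip [0.4187 0.1899]
0.02 w9 tip [0.4133 0.1836] w1 tip [0.418  0.1932] w7 tip [0.4163 0.1957]
0.03 w9 tip [0.4105 0.1821] w1 tip [0.4175 0.1974] w7 tip [0.4139 0.2016]
w9 185 [[207, 109, 55], [208, 111, 57], [205, 108, 55], [84, 53, 35], [101, 71, 51], [85, 56, 38], [92, 63, 43], [72, 49, 35], [52, 41, 35], [63, 55, 48], [60, 50, 45], [55, 46, 41], [50, 41, 36], [48, 40, 35], [45, 40, 34]]
w9 195 [[206, 108, 55], [207, 108, 56], [202, 107, 55], [86, 59, 44], [77, 54, 40], [79, 52, 37], [87, 59, 41], [54, 39, 30], [50, 38, 31], [47, 37, 31], [48, 37, 32], [48, 40, 35], [46, 38, 32], [45, 37, 33], [49, 42, 38]]
w9 205 [[206, 109, 57], [207, 110, 57], [200, 106, 56], [77, 50, 35], [77, 50, 33], [85, 57, 38], [52, 40, 34], [50, 36, 30], [50, 41, 34], [51, 40, 35], [51, 42, 37], [53, 44, 38], [53, 46, 41], [55, 49, 44], [67, 61, 55]]
w7 165 [[149, 78, 41], [143, 76, 39], [138, 73, 36], [134, 71, 37], [103, 62, 39], [88, 56, 37], [102, 71, 51], [121, 82, 57], [119, 74, 48], [148, 100, 69], [72, 52, 40], [54, 46, 41], [62, 54, 49], [62, 55, 50]]
w7 177 [[150, 79, 42], [146, 77, 40], [141, 75, 40], [137, 73, 38], [132, 68, 36], [94, 59, 38], [104, 67, 45], [105, 73, 51], [105, 68, 44], [111, 71, 43], [92, 66, 50], [51, 43, 37], [54, 45, 39], [57, 51, 46]]
w7 190 [[151, 78, 42], [147, 78, 42], [143, 76, 41], [137, 73, 38], [133, 70, 36], [127, 69, 38], [110, 73, 49], [121, 83, 58], [111, 74, 50], [66, 53, 45], [62, 53, 48], [78, 70, 62], [75, 67, 60], [56, 49, 43]]
```

All three views agree only at z=0, so it is a flat stain on the worktop. Grasping the orange carton.

Call:
drive_tool([
  [[-1,0,-35],0],
  [[-1,0,-75],0],
  [[-1,0,-110],0],
  [[-1,0,-133],0],
  [[-1,0,-142],0],
  [[-1,0,-142],0],
  [[-1,0,-142],0],
])

```text
time_s: 26.55
eef_pos: [0.4071, 0.1424, 0.1913]
orientation: [-0.014, 1.0, 0.0, 0.001]
wrist_force: [-0.8, -0.8, -0.5]
finger_gap: 0.0855
grip_force: 0.0
```

Call:
drive_tool([
  [[0,0,0],0],
  [[0,0,0],0],
  [[0,0,0],0],
  [[0,0,0],0],
  [[0,0,0],0],
  [[0,0,0],0],
  [[0,0,0],0],
], gripper=0.0)

```text
time_s: 27.25
eef_pos: [0.4067, 0.1426, 0.1912]
orientation: [-0.015, 1.0, 0.0, 0.001]
wrist_force: [-2.7, -0.8, 12.1]
finger_gap: 0.0491
grip_force: 60.4
```

Call:
drive_tool([
  [[0,0,10],0],
  [[0,0,40],0],
  [[0,0,80],0],
  [[0,0,120],0],
  [[0,0,150],0],
  [[0,0,150],0],
])

```text
time_s: 27.85
eef_pos: [0.4072, 0.1427, 0.3445]
orientation: [-0.015, 1.0, 0.001, 0.003]
wrist_force: [-0.2, 0.7, -1.5]
finger_gap: 0.0487
grip_force: 62.8
```

Call:
drive_tool([
  [[0,-30,15],-0.02],
  [[5,-75,20],-0.04],
  [[10,-120,20],-0.06],
  [[25,-165,20],-0.075],
  [[45,-210,20],-0.075],
  [[75,-245,20],-0.075],
  [[110,-270,20],-0.075],
  [[145,-285,20],-0.075],
  [[180,-290,20],-0.075],
  [[210,-290,10],-0.075],
  [[219,-290,-20],-0.075],
  [[219,-290,-50],-0.075],
])

```text
time_s: 29.05
eef_pos: [0.6265, -0.1475, 0.2885]
orientation: [0.023, 1.0, 0.0, 0.0]
wrist_force: [0.5, 0.1, -1.3]
finger_gap: 0.0488
grip_force: 62.8
```

Call:
drive_tool([
  [[0,0,-25],0],
  [[0,0,-45],0],
  [[0,0,-45],0],
  [[0,0,-45],0],
])

```text
time_s: 29.45
eef_pos: [0.6252, -0.1476, 0.2455]
orientation: [0.023, 1.0, 0.0, -0.0]
wrist_force: [0.5, -0.7, -1.2]
finger_gap: 0.0488
grip_force: 62.8
```

```bash
python3 - <<'E'
from w import *
s,c=shot("w10"); print(s["eef_pos"],s["finger_gap"],R.from_quat(s["orientation"]).as_matrix()[:,1])
im=c["img"].astype(int); h=cv2.cvtColor(c["img"],cv2.COLOR_RGB2HSV)
g=cv2.inRange(h,(50,100,40),(80,255,255)); o=cv2.inRange(h,(5,120,60),(25,255,255))
for r in range(100,240,8):
    f=lambda m:[(int(a[0]),int(a[-1])) for a in np.split(np.flatnonzero(m[r]),np.flatnonzero(np.diff(np.flatnonzero(m[r]))>1)+1) if len(a)>2]
    print(r,"G",f(g),"O",f(o))
t=[.6286,-.0975,-.0469]
def T(x,y,z): return (t[0]+x*np.cos(t[2])-y*np.sin(t[2]),t[1]+x*np.sin(t[2])+y*np.cos(t[2]),z)
print("rim inner near",proj(c,[T(-.041,-.09,.022),T(-.041,-.006,.022)],s).round(0).tolist(),"floor",proj(c,[T(-.041,-.09,.004),T(-.041,-.006,.004)],s).round(0).tolist())
e=s["eef_pos"]; print("carton bottom",proj(c,[e+[-.031,y,-.1912] for y in(-.025,.025)],s).round(0).tolist(),"top",proj(c,[e+[-.031,y,-.1512] for y in(-.025,.025)],s).round(0).tolist())
E
```

```text
[ 0.62523651 -0.14755125  0.24550882] 0.04879322830214202 [4.57236953e-02 9.98954121e-01 9.00993635e-05]
100 G [] O []
108 G [] O []
116 G [] O []
124 G [] O []
132 G [] O []
140 G [] O []
148 G [(207, 500)] O []
156 G [(202, 523)] O []
164 G [(202, 217), (344, 358), (492, 521)] O [(219, 342)]
172 G [(202, 218), (343, 358), (490, 519)] O [(219, 342)]
180 G [(203, 218), (343, 357), (508, 517)] O [(220, 341)]
188 G [(203, 219), (342, 357)] O [(220, 341)]
196 G [(204, 219), (342, 356)] O [(221, 340)]
204 G [(205, 219), (341, 343), (345, 356)] O [(221, 339)]
212 G [(205, 214), (341, 344), (346, 355)] O [(218, 339)]
220 G [(206, 214), (345, 354)] O [(216, 340)]
228 G [(206, 215), (345, 354)] O [(217, 340)]
236 G [(207, 215), (345, 353)] O [(217, 339)]
rim inner near [[210.0, 161.0], [351.0, 161.0]] floor [[216.0, 156.0], [345.0, 156.0]]
carton bottom [[225.0, 191.0], [323.0, 187.0]] top [[209.0, 218.0], [337.0, 212.0]]
```

Orange lining spans cols 219–342 and the carton is centred on it within about 2 mm, so I lower it.

Call:
drive_tool([
  [[1,0,-16],0],
  [[1,0,-30],0],
  [[1,0,-39],0],
  [[1,0,-45],0],
  [[1,0,-48],0],
  [[1,0,-50],0],
  [[1,0,-51],0],
  [[1,0,-51],0],
])

```text
time_s: 30.3
eef_pos: [0.6264, -0.1476, 0.1952]
orientation: [0.023, 1.0, -0.0, 0.0]
wrist_force: [-5.7, -0.0, 8.9]
finger_gap: 0.0489
grip_force: 63.9
```

Call:
drive_tool([
  [[0,0,0],0],
  [[0,0,0],0],
  [[0,0,0],0],
  [[0,0,0],0],
], gripper=0.7)

```text
time_s: 30.7
eef_pos: [0.6264, -0.1476, 0.1942]
orientation: [0.023, 1.0, -0.0, 0.0]
wrist_force: [0.9, 0.1, 0.1]
finger_gap: 0.0595
grip_force: 0.0
```

Call:
drive_tool([
  [[0,0,10],0],
  [[0,0,40],0],
  [[0,0,80],0],
  [[-20,0,120],0],
  [[-60,10,150],0],
  [[-100,20,150],0],
  [[-130,50,150],0],
  [[-150,90,150],0],
  [[-150,90,150],0],
  [[-150,90,150],0],
])

```text
time_s: 31.7
eef_pos: [0.4762, -0.057, 0.3453]
orientation: [0.022, 1.0, -0.0, 0.001]
wrist_force: [0.4, -0.8, -0.2]
finger_gap: 0.0597
grip_force: 0.0
```

```bash
python3 - <<'E'
from w import *
s=status.sense(); print(s["eef_pos"],s["finger_gap"],s["time_s"])
c=viewer.capture("top"); im=c["img"]; cv2.imwrite("pics/top1.png",im[:,:,::-1]); o=np.load("top.npz")["img"]
h=cv2.cvtColor(im,cv2.COLOR_RGB2HSV)
c2=viewer.capture("side"); cv2.imwrite("pics/side1.png",c2["img"][:,:,::-1]); o2=np.load("side.npz")["img"]
for n,a,b in(("top",o,im),("side",o2,c2["img"])):
    d=(np.abs(a.astype(int)-b).sum(2)>90).astype(np.uint8)
    k,l,st,ce=cv2.connectedComponentsWithStats(cv2.morphologyEx(d,cv2.MORPH_CLOSE,np.ones((3,3))))
    print(n,[st[i].tolist() for i in range(1,k) if st[i,4]>25])
# expected pixels of the placed tops in the side view
for n,P in dict(bottle=(.4445,-.035,.094),teal=(.461,-.149,.053),blue=(.4545,-.099,.053),white=(.63,-.053,.092),orange=(.6264,-.1476,.044)).items():
    for cc,nm in((c,"top"),(c2,"side")):
        p=proj(cc,[P])[0].round().astype(int); q=cc["img"][p[1],p[0]]; print(n,nm,p,q)
E
```

```text
[ 0.47618332 -0.05702734  0.3452774 ] 0.05972770891340113 31.7
top [[286, 156, 24, 6, 91], [220, 162, 130, 258, 22167], [122, 231, 32, 28, 833], [214, 239, 20, 25, 476], [409, 248, 13, 9, 89], [177, 252, 10, 7, 27], [373, 252, 13, 10, 92], [0, 329, 233, 91, 11171]]
side [[0, 0, 31, 104, 1897], [39, 0, 93, 81, 5659], [239, 0, 65, 173, 5381], [33, 73, 36, 38, 451], [114, 105, 8, 13, 34], [0, 112, 80, 48, 1152], [74, 118, 11, 32, 141], [0, 141, 48, 72, 1606], [199, 160, 42, 61, 1264], [20, 173, 18, 8, 47], [318, 190, 51, 59, 1921], [256, 201, 12, 10, 82], [240, 221, 62, 39, 1000], [68, 232, 63, 68, 733], [224, 241, 21, 8, 85], [216, 244, 9, 10, 44], [274, 273, 15, 32, 416], [2, 285, 40, 17, 484], [47, 284, 41, 13, 275], [306, 302, 16, 36, 498]]
bottle top [288 237] [ 96 110 117]
bottle side [260 202] [32 30 29]
teal top [330 233] [109 123 129]
teal side [285 238] [ 82 178 170]
blue top [311 235] [121 138 144]
blue side [274 229] [ 56  70 124]
white top [296 169] [65 72 75]
white side [337 194] [253 250 240]
orange top [330 174] [67 79 81]
orange side [355 228] [252 246 230]
```

```bash
python3 -c "
from cell import job_done
print(job_done())"
```

```text
the job is handed in; nothing more can be done
None
```

I placed all five things in their bays and handed the job in at about 32 s: the bottle and both vials were seen standing there, the two cartons checked only by contact force and pixel colours, and the timer and clip were left alone.

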